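# Find the socket that fits the clamping-bar nut and rack the other two

## Robot

A 6-joint arm with a two-finger parallel gripper is mounted at the origin on the work surface. World frame = base frame: x ahead of the robot, y to its left, z up, the work surface at z = 0. Lengths are in m, angles in degrees, forces in N, time in s.
With the tool pointing down it reaches from about 0.275 to 0.75 m from the base axis. Payload 10.2 kg.
Tool frame: the origin (TCP) lies at the very end of the fingers, on their centre line; the grasp point (between the pads) lies 19 mm behind it (r.hold_point_z is the distance from the TCP to the grasp point, in m); z points along the fingers, y is the line along which they close (so a half turn about z gives the same grasp; the last joint's range is limited). The gripper opens to 85 mm and grips with 20 to 120 N. Pads are 22 mm wide; open, the fingers measure 114 mm over their backs; the gripper's body (76 mm by 85 mm) begins 54 mm behind the grasp point. The pads swing forward as they close: fully open they stand 13 mm farther back than shut.
Start: joints at [-89.748, 17.928, 85.812, -0, 76.261, -12.8], TCP at [0.119, -0.511, 0.204] pointing down, gripper open.
Joint ranges: [-168.41, 168.41], [-55.51, 124.54], [10.69, 146.95], [-70.63, 250.63], [1, 178], [-165.06, 165.06]. Speed limits (degrees/s): [136.94, 136.94, 172.46, 180, 180, 180].

## Interface

Orientations are given as a 3x3 rotation matrix whose columns are the frame's x, y, z axes.
In Python, from workcell import r, snapshot, regions_of gives the robot as it stands. The module is installed in compiled form; this text tells all that it offers.
- The arm moves only by the shell command python3 -m handwheel 'ROWS' [FORCE]. ROWS is a JSON object of lists of equal length, an entry for each row: "dp": the shift along the world's x, y, z in units of 30 mm (1.0 is 30 mm), a list of three; "turn": the turn about the world's z in units of 5 degrees (1.0 is 5 degrees); "jaw": the closure in counts, from 0 (fully open) to 255 (shut). In form: {"dp": [[tx, ty, tz], ...], "turn": [turn, ...], "jaw": [jaw, ...]}. A call has 1 to 20 rows; each row shifts and turns the commanded pose from where the row before left it; what a row does not reach is not made up. A row lasts 1/12 s, in which the tool goes at most 41.7 mm and 7.16 degrees, less where a joint would pass 70% of its speed; a pose out of reach is approached as far as the arm can. A call is refused whole if a number of a shift passes 1 or a number of a turn 1, either way. A call with a gripper value outside its range is refused whole. The fingers move at their own pace and stop on an object; FORCE is the grip in N (left out, the last holds). Time passes only in rows, so rows that do not move let the fingers close. It gives the time, the measured TCP pose, the force, the opening and the grip force at its end, in the units of the state.
- r.state(): the state, without advancing time (a new reading comes with each control period).
- snapshot(name): name is "scene" or "top"; returns a dict with "pixels" (400x640x3 uint8, red, green, blue), "intrinsics" (3x3 intrinsics, pixels), "dist" ([k1, k2, p1, p2, k3] as OpenCV has them; the pictures are not rectified), "xyz" and "orientation" of the camera in the world. Camera axes: x right, y up, looking along -z (the intrinsics and any distortion apply to the point x, -y, -z); pixel columns grow to the right and rows downward; lengths in m; the calibration is good to about 2 mm. A picture is of the moment at which its call begins. There is no depth.
- r.finish_job(): hands the job in; it is judged then, once.
Trained networks look in a picture, given as the dict that the camera call returned (one of the last four; its "shot" number tells which), for a name from the list of things; names that differ only in an ending like _2 or _b are one class to them, and where a whole thing is asked for, a point or a joint stands for the part that bears it (a point fixed in the world has none). Each returns a list of dicts, best first, with "p" (0 to 1); they miss things now and then, are a little off and sometimes report something else, mostly with a low value. They report only what shows in the picture. A call takes as long as a camera call. They do not tell look-alikes from the thing itself.
- regions_of(thing, picture): "region" (400x640 bool, what is visible of it) and "pixel" ([column, row] in pixels, amid what is visible of it).
The state is a dict: "time_s": time; "joints": joint angles; "joint_velocities": joint speeds; "joint_torque": joint torques, N m; "eef_pos": TCP position; "orientation": TCP orientation; "contact_force": force on the tool from outside, world axes, zero at the start; "moment": the same for the moment, N m; "grip_width": finger opening in m; "grip_force": force on a finger pad.
Only numpy, scipy, OpenCV 4.12 (cv2) and the standard library are available. Lean on these libraries where they do the work, as an engineer would, in place of code of your own. Each camera call takes 0.05 s, during which the arm holds its last target. There are 200 camera calls.

## Task

On the welding bench, find which of the three loose sockets fits the hex nut in the middle, yellow-marked well of the clamping bar. Stand the two that do not fit in the orange rack, the pocket with one dot first and then the pocket with two dots, and finish with the fitting socket fully down over that nut and still held in the gripper: do not let go of it at the end. Leave the magnet, the spray can, the bolt and the steel offcuts where they are.

Things in the scene. Friction and masses are not known exactly. Their poses are not given: they have to be found in the camera images.
- socket_s_mid (a point): small steel hex socket, loose, about 220 g, standing mouth down, any yaw. Point at its centre, 39 mm above the mouth's rim, 39 mm below the top. Round body 28.7 mm across, 40 mm high; on it a dark square shank to grip by, 18 x 18 mm, from 40 to 78 mm above the mouth. Mouth: hexagon 19.4 mm across flats, 34 mm deep. z up; shank flats face x and y, two hexagon flats face x.
- socket_s: the same small socket; origin at the centre of its mouth (underside), axes as for its centre point
- socket_m_mid (a point): middle steel hex socket, loose, about 220 g, standing mouth down, any yaw. Point at its centre, 39 mm above the mouth's rim, 39 mm below the top. Round body 36.7 mm across, 40 mm high; on it a dark square shank to grip by, 18 x 18 mm, from 40 to 78 mm above the mouth. Mouth: hexagon 26.4 mm across flats, 34 mm deep. z up; shank flats face x and y, two hexagon flats face x.
- socket_m: the same middle socket; origin at the centre of its mouth (underside), axes as for its centre point
- socket_l_mid (a point): large steel hex socket, loose, about 220 g, standing mouth down, any yaw. Point at its centre, 39 mm above the mouth's rim, 39 mm below the top. Round body 44.8 mm across, 40 mm high; on it a dark square shank to grip by, 18 x 18 mm, from 40 to 78 mm above the mouth. Mouth: hexagon 33.4 mm across flats, 34 mm deep. z up; shank flats face x and y, two hexagon flats face x.
- socket_l: the same large socket; origin at the centre of its mouth (underside), axes as for its centre point
- bar: grey clamping bar, 270 x 86 x 20 mm, fixed, long along its y, origin under its centre. On it three dark round collars 57 mm across, 14 mm high, 78 mm apart, each with a fixed brass hex nut in its well; the middle one stands on a yellow square. The nuts are 17, 24 and 31 mm across flats in wells of 33, 41 and 49 mm bore; which one is in the middle varies and is not told.
- nut_seat (a point): centre of the middle well's floor, on the nut's axis, 20 mm above the bench. z up; two of the nut's flats face x. Nut 14 mm high, level with the collar's top; a thin stud end 3 mm above. The right socket has 1.2 mm to spare a side (yaw within 7 degrees) and goes down to the floor; a smaller one stops on the nut, a larger on the collar, 14 mm above the floor.
- pocket_1 (a point): centre of the floor of the rack pocket marked with one white dot: round, 50 mm in diameter, 16 mm deep, floor 6 mm above the bench. The orange rack (150 x 86 x 22 mm, fixed) has two such pockets 72 mm apart along its x; the dots lie beside the pockets on its +y edge. Any of the sockets stands in either pocket, mouth down.
- pocket_2 (a point): centre of the floor of the rack pocket marked with two white dots: round, 50 mm in diameter, 16 mm deep, floor 6 mm above the bench. The orange rack (150 x 86 x 22 mm, fixed) has two such pockets 72 mm apart along its x; the dots lie beside the pockets on its +y edge. Any of the sockets stands in either pocket, mouth down.
- magnet: bystander: red triangular welding magnet lying on the bench, 60 x 60 x 18 mm, origin under its centre
- angle_iron: bystander: dark angle-iron offcut, 100 x 40 x 40 mm, origin under its base's centre
- spray_can: bystander: green spray can, 60 mm across, 170 mm tall, origin under its centre
- bolt: bystander: steel hex bolt standing on its head, 55 mm tall, head 24 mm, origin under the head
- offcut: bystander: flat steel offcut 70 x 50 x 8 mm, origin under its centre
Things that resemble listed ones, but are neither listed nor needed, are in the scene too. Of the things shaped like the part that bears pocket_1, the orange one is meant. What is shaped like the socket_s but pink is not meant.

How it is judged (in metres and radians):
On the way, in this order (a step that is already met when the one before it is completed fails the run):
1. a socket stands released in the pocket with one dot (((horizontal distance between socket_s_mid and pocket_1 below 0.014 m and z of socket_s_mid in the frame of pocket_1 below 0.043 m and angle between socket_s_mid's own z axis and vertical below 0.12 rad and contact force between the fingers and socket_s below 0.3 N and linear speed of socket_s below 0.03 m/s) or (horizontal distance between socket_m_mid and pocket_1 below 0.014 m and z of socket_m_mid in the frame of pocket_1 below 0.043 m and angle between socket_m_mid's own z axis and vertical below 0.12 rad and contact force between the fingers and socket_m below 0.3 N and linear speed of socket_m below 0.03 m/s) or (horizontal distance between socket_l_mid and pocket_1 below 0.014 m and z of socket_l_mid in the frame of pocket_1 below 0.043 m and angle between socket_l_mid's own z axis and vertical below 0.12 rad and contact force between the fingers and socket_l below 0.3 N and linear speed of socket_l below 0.03 m/s))), for 0.2 s.
2. a socket stands released in the pocket with two dots (((horizontal distance between socket_s_mid and pocket_2 below 0.014 m and z of socket_s_mid in the frame of pocket_2 below 0.043 m and angle between socket_s_mid's own z axis and vertical below 0.12 rad and contact force between the fingers and socket_s below 0.3 N and linear speed of socket_s below 0.03 m/s) or (horizontal distance between socket_m_mid and pocket_2 below 0.014 m and z of socket_m_mid in the frame of pocket_2 below 0.043 m and angle between socket_m_mid's own z axis and vertical below 0.12 rad and contact force between the fingers and socket_m below 0.3 N and linear speed of socket_m below 0.03 m/s) or (horizontal distance between socket_l_mid and pocket_2 below 0.014 m and z of socket_l_mid in the frame of pocket_2 below 0.043 m and angle between socket_l_mid's own z axis and vertical below 0.12 rad and contact force between the fingers and socket_l below 0.3 N and linear speed of socket_l below 0.03 m/s))), for 0.2 s.
At the end, for the whole second after the job is handed in: The fitting socket is over the middle nut (within 5 mm of its axis, 4 mm of the well floor, tilt < 0.1 rad) and gripped (over 4 N, grasp point within 15 mm of its axis); the others stand released, still, in the two pockets (within 14 mm of the axis, 4 mm of the floor, tilt < 0.12 rad) (((horizontal distance between socket_s_mid and nut_seat below 0.005 m and z of socket_s_mid in the frame of nut_seat below 0.043 m and angle between socket_s_mid's own z axis and vertical below 0.1 rad and contact force between the fingers and socket_s above 4 N and horizontal distance between the grasp point and socket_s_mid below 0.015 m and (((horizontal distance between socket_m_mid and pocket_1 below 0.014 m and z of socket_m_mid in the frame of pocket_1 below 0.043 m and angle between socket_m_mid's own z axis and vertical below 0.12 rad and contact force between the fingers and socket_m below 0.3 N and linear speed of socket_m below 0.03 m/s) and (horizontal distance between socket_l_mid and pocket_2 below 0.014 m and z of socket_l_mid in the frame of pocket_2 below 0.043 m and angle between socket_l_mid's own z axis and vertical below 0.12 rad and contact force between the fingers and socket_l below 0.3 N and linear speed of socket_l below 0.03 m/s)) or ((horizontal distance between socket_l_mid and pocket_1 below 0.014 m and z of socket_l_mid in the frame of pocket_1 below 0.043 m and angle between socket_l_mid's own z axis and vertical below 0.12 rad and contact force between the fingers and socket_l below 0.3 N and linear speed of socket_l below 0.03 m/s) and (horizontal distance between socket_m_mid and pocket_2 below 0.014 m and z of socket_m_mid in the frame of pocket_2 below 0.043 m and angle between socket_m_mid's own z axis and vertical below 0.12 rad and contact force between the fingers and socket_m below 0.3 N and linear speed of socket_m below 0.03 m/s)))) or (horizontal distance between socket_m_mid and nut_seat below 0.005 m and z of socket_m_mid in the frame of nut_seat below 0.043 m and angle between socket_m_mid's own z axis and vertical below 0.1 rad and contact force between the fingers and socket_m above 4 N and horizontal distance between the grasp point and socket_m_mid below 0.015 m and (((horizontal distance between socket_s_mid and pocket_1 below 0.014 m and z of socket_s_mid in the frame of pocket_1 below 0.043 m and angle between socket_s_mid's own z axis and vertical below 0.12 rad and contact force between the fingers and socket_s below 0.3 N and linear speed of socket_s below 0.03 m/s) and (horizontal distance between socket_l_mid and pocket_2 below 0.014 m and z of socket_l_mid in the frame of pocket_2 below 0.043 m and angle between socket_l_mid's own z axis and vertical below 0.12 rad and contact force between the fingers and socket_l below 0.3 N and linear speed of socket_l below 0.03 m/s)) or ((horizontal distance between socket_l_mid and pocket_1 below 0.014 m and z of socket_l_mid in the frame of pocket_1 below 0.043 m and angle between socket_l_mid's own z axis and vertical below 0.12 rad and contact force between the fingers and socket_l below 0.3 N and linear speed of socket_l below 0.03 m/s) and (horizontal distance between socket_s_mid and pocket_2 below 0.014 m and z of socket_s_mid in the frame of pocket_2 below 0.043 m and angle between socket_s_mid's own z axis and vertical below 0.12 rad and contact force between the fingers and socket_s below 0.3 N and linear speed of socket_s below 0.03 m/s)))) or (horizontal distance between socket_l_mid and nut_seat below 0.005 m and z of socket_l_mid in the frame of nut_seat below 0.043 m and angle between socket_l_mid's own z axis and vertical below 0.1 rad and contact force between the fingers and socket_l above 4 N and horizontal distance between the grasp point and socket_l_mid below 0.015 m and (((horizontal distance between socket_s_mid and pocket_1 below 0.014 m and z of socket_s_mid in the frame of pocket_1 below 0.043 m and angle between socket_s_mid's own z axis and vertical below 0.12 rad and contact force between the fingers and socket_s below 0.3 N and linear speed of socket_s below 0.03 m/s) and (horizontal distance between socket_m_mid and pocket_2 below 0.014 m and z of socket_m_mid in the frame of pocket_2 below 0.043 m and angle between socket_m_mid's own z axis and vertical below 0.12 rad and contact force between the fingers and socket_m below 0.3 N and linear speed of socket_m below 0.03 m/s)) or ((horizontal distance between socket_m_mid and pocket_1 below 0.014 m and z of socket_m_mid in the frame of pocket_1 below 0.043 m and angle between socket_m_mid's own z axis and vertical below 0.12 rad and contact force between the fingers and socket_m below 0.3 N and linear speed of socket_m below 0.03 m/s) and (horizontal distance between socket_s_mid and pocket_2 below 0.014 m and z of socket_s_mid in the frame of pocket_2 below 0.043 m and angle between socket_s_mid's own z axis and vertical below 0.12 rad and contact force between the fingers and socket_s below 0.3 N and linear speed of socket_s below 0.03 m/s)))))); the arm keeps its last pose, push and grip.
It fails at once if a bystander on the bench is moved by more than 30 mm (distance of any of magnet, angle_iron, spray_can, bolt, offcut from where it was at the start of the episode above 0.03 m).
It also fails if it takes over 67 s, if anything falls off the work surface, if the arm or the gripper's body presses on something with over 40 N, if the wrist force passes 120 N, or if a joint passes its speed limit or range.

## Working session

There is one attempt and no reset: what is moved stays moved. The work goes in short steps, Python scripts to look and compute and a shell command to move; the robot and the scene stay as the last step left them, time stands still between calls to the robot, and variables do not carry over. Pictures are saved under pics/ and viewed, at most 10 in all, crops included, and the job is handed in when it is done.

```bash
mkdir -p pics; python3 - <<'E'
from workcell import r,snapshot,regions_of
import cv2,numpy as np
for n in("scene","top"):
    s=snapshot(n); cv2.imwrite(f"pics/{n}0.png",s["pixels"][:,:,::-1])
    print(n,s["intrinsics"],s["dist"],s["xyz"],s["orientation"])
    for t in("socket_s","socket_m","socket_l","bar","pocket_1"):
        for d in regions_of(t,s): print(t,round(d["p"],2),d["pixel"],d["region"].sum())
print(r.state())
E
```

```text
scene [[422.40722591   0.         319.59096299]
 [  0.         422.40722591 203.13136533]
 [  0.           0.           1.        ]] [0.03257596 0.         0.         0.         0.        ] [ 0.91038132 -0.71677188  0.92835025] [[ 0.86634196 -0.35402973  0.35229895]
 [ 0.49939869  0.62426881 -0.60074071]
 [-0.00724918  0.69638452  0.71763225]]
socket_s 0.81 [310.3, 208.2] 298
socket_s 0.73 [248.8, 287.3] 231
socket_s 0.62 [287.0, 249.7] 280
socket_s 0.51 [233.6, 266.0] 253
socket_m 0.81 [310.3, 208.2] 298
socket_m 0.73 [248.8, 287.3] 231
socket_m 0.62 [287.0, 249.7] 280
socket_m 0.51 [233.6, 266.0] 253
socket_l 0.81 [310.3, 208.2] 298
socket_l 0.73 [248.8, 287.3] 231
socket_l 0.62 [287.0, 249.7] 280
socket_l 0.51 [233.6, 266.0] 253
bar 0.75 [364.5, 229.9] 1521
pocket_1 0.93 [319.0, 145.3] 941
pocket_1 0.79 [371.4, 124.9] 859
pocket_1 0.68 [367.2, 166.7] 1051
pocket_1 0.44 [287.5, 250.7] 264
top [[407.31743578   0.         319.77141792]
 [  0.         407.31743578 200.2011189 ]
 [  0.           0.           1.        ]] [-0.05576118  0.          0.          0.          0.        ] [0.
[... 824 characters left out ...]
 -1.27990501e+01]), 'joint_velocities': array([-0.06473867, -0.1101387 , -0.03947098, -0.09884402,  0.00311687,
        0.06979906]), 'joint_torque': array([ 3.08998424e-04, -4.12030435e+01, -2.59831810e+01, -1.01712287e-04,
        5.60568424e-04,  1.70203316e-05]), 'eef_pos': array([ 0.11854234, -0.51144908,  0.20450298]), 'orientation': array([[ 9.74174745e-01,  2.25795407e-01,  1.02954035e-05],
       [ 2.25795407e-01, -9.74174745e-01,  1.08777336e-06],
       [ 1.02751363e-05,  1.26497348e-06, -1.00000000e+00]]), 'contact_force': array([-0.5323238 , -0.45924138, -0.14466518]), 'moment': array([-0.01922782, -0.01568388, -0.02035567]), 'grip_force': 0.0, 'grip_width': 0.08546903184215689}
```

```bash
python3 - <<'E'
import cv2
a=cv2.imread("pics/scene0.png")[95:335,190:450]; cv2.imwrite("pics/s1.png",cv2.resize(a,None,fx=2.5,fy=2.5,interpolation=2)[:600])
a=cv2.imread("pics/top0.png")[100:300,150:440]; cv2.imwrite("pics/t1.png",cv2.resize(a,None,fx=2.7,fy=2.7,interpolation=2))
E
```

```text
(no output)
```

View pics/s1.png

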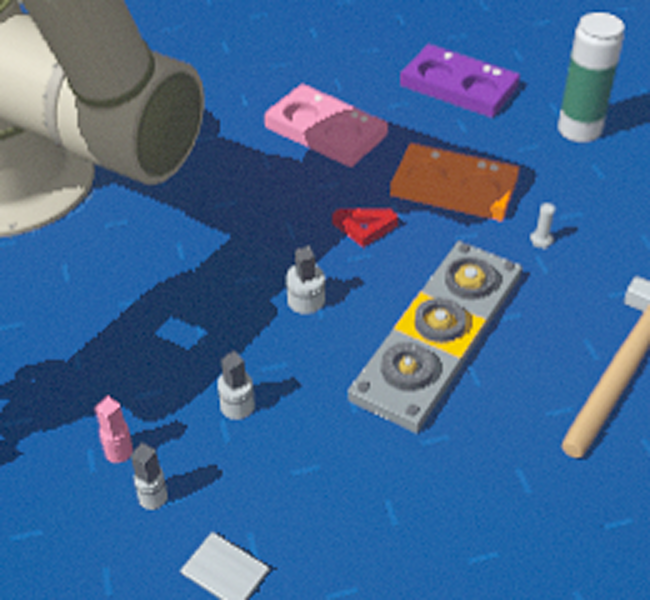

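View pics/t1.png

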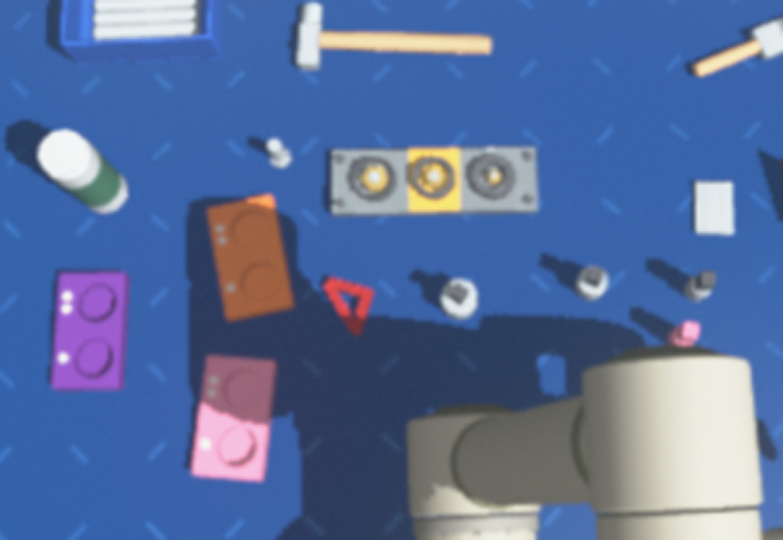

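```bash
cat > h.py <<'E'
import cv2,numpy as np
from scipy.optimize import minimize
from workcell import r,snapshot,regions_of
def proj(P,s):
    R=np.array(s["orientation"]); q=(np.atleast_2d(P)-s["xyz"])@R
    q=q*[1,-1,-1]
    return cv2.projectPoints(q.reshape(-1,1,3),np.zeros(3),np.zeros(3),np.array(s["intrinsics"]),np.array(s["dist"]))[0].reshape(-1,2)
def plane(px,s,z):
    u=cv2.undistortPoints(np.array([[px]],float),np.array(s["intrinsics"]),np.array(s["dist"]))[0,0]
    d=np.array(s["orientation"])@[u[0],-u[1],-1]; return s["xyz"]+d*(z-s["xyz"][2])/d[2]
def box(a,b,z0,z1): return np.array([[i*a/2,j*b/2,z] for i in(-1,1) for j in(-1,1) for z in(z0,z1)])
def cyl(d,z0,z1): t=np.linspace(0,2*np.pi,40); return np.array([[d/2*np.cos(a),d/2*np.sin(a),z] for a in t for z in(z0,z1)])
def sock(d): return [cyl(d,0,.04),box(.018,.018,.04,.078)]
def place(P,v,z=0): c,s=np.cos(v[2]),np.sin(v[2]); return P@np.array([[c,s,0],[-s,c,0],[0,0,1]])+[v[0],v[1],z]
def render(parts,v,s,sc,o,n,z=0):
    m=np.zeros((n*sc,n*sc),np.uint8)
    for P in parts:
        h=cv2.convexHull(((proj(place(P,v,z),s)-o+.5)*sc-.5).astype(np.float32))
        cv2.fillConvexPoly(m,np.round(h*16).astype(np.int32),255,cv2.LINE_8,4)
    return cv2.resize(m,(n,n),interpolation=cv2.INTER_AREA)/255.
def fit(parts,views,v0,n=60,z=0,step=.004,ys=.15):
    "views: [(shot,mask)]; returns pose and residual per view"
    data=[]
    for s,m in views:
        o=np.round(proj([v0[0],v0[1],z+.03],s)[0]).astype(int)-n//2
        pad=np.pad(m.astype(float),n); data.append((s,o,pad[o[1]+n:o[1]+2*n,o[0]+n:o[0]+2*n]))
    f=lambda v:sum(np.abs(render(parts,v,s,6,o,n,z)-m).sum()/m.sum() for s,o,m in data)
    best=None
    for dy in(0,.3,-.3,.6):
        a=np.array(v0,float)+[0,0,dy]
        q=minimize(f,a,method="Nelder-Mead",options=dict(initial_simplex=[a,a+[step,0,0],a+[0,step,0],a+[0,0,ys]],xatol=1e-4,fatol=1e-4))
        if best is None or q.fun<best.fun: best=q
    return best.x,best.fun
E
cat > m1.py <<'E'
from h import *
S=snapshot("scene");T=snapshot("top")
def reg(t,s,px): 
    L=regions_of(t,s); return min(L,key=lambda d:np.hypot(*(np.array(d["pixel"])-px)))["region"]
for name,d,a,b in(("s",.0287,(250,287),(408,205)),("m",.0367,(286,250),(367,204)),("l",.0448,(311,208),(319,211))):
    v=[]
    ra=reg("socket_s",S,a); rb=reg("socket_s",T,b)
    v0=list(plane(a,S,.035)[:2])+[0]
    for vs in([(S,ra),(T,rb)],[(S,ra)],[(T,rb)]):
        x,f=fit(sock(d),vs,v0); print(name,np.round(x[:2],4),np.degrees(x[2])%90,round(f,3))
for name,P,t,a,b,y0 in(("bar",box(.086,.27,0,.02),"bar",(364,230),(305,170),0),("rack",box(.15,.086,0,.022),"pocket_1",(367,167),(237,254),0)):
    ra=reg(t,S,a); rb=reg(t,T,b); 
    if name=="rack": ra=reg(t,S,(372,167)); rb=reg(t,T,(242.7,195.8))
    v0=list(plane(np.argwhere(rb).mean(0)[::-1],T,.015)[:2])+[y0]
    for vs in([(S,ra),(T,rb)],[(S,ra)],[(T,rb)]):
        x,f=fit([P],vs,v0,n=140); print(name,np.round(x[:2],4),np.degrees(x[2]),round(f,3))
    if name=="rack":
        x,f=fit([P],vs,v0[:2]+[np.pi/2],n=140); print(name,np.round(x[:2],4),np.degrees(x[2]),round(f,3))
c=cv2.resize(T["pixels"][145:190,268:353,::-1],None,fx=8,fy=8,interpolation=2)
e=cv2.resize(S["pixels"][185:270,325:405,::-1],None,fx=8,fy=8,interpolation=2)[:,:]
cv2.imwrite("pics/nt.png",c);cv2.imwrite("pics/ns.png",cv2.resize(e,None,fx=.85,fy=.85))
E
python3 m1.py
```

```text
s [ 0.4633 -0.3022] 72.44276094782155 0.237
s [ 0.4637 -0.3032] 65.95360827128391 0.092
s [ 0.4633 -0.3016] 88.15053217159608 0.11
m [ 0.4738 -0.1621] 7.258767603496002 0.285
m [ 0.4719 -0.1618] 53.17102738657346 0.153
m [ 0.475 -0.162] 80.76711116733995 0.078
l [0.4595 0.0078] 51.92548883441807 0.318
l [0.46   0.0074] 51.36536096292491 0.072
l [0.4577 0.0089] 83.24549848648816 0.236
bar [0.6206 0.0355] -1.0583583978433375 1.187
bar [0.6199 0.0354] -1.5378653753729457 0.745
bar [0.6214 0.0356] -1.3886901775045952 0.436
rack [0.5269 0.2784] 9.87809106481313 0.124
rack [0.5268 0.2775] 9.769893187690524 0.041
rack [0.527  0.2791] 9.567854071652672 0.081
rack [0.5271 0.2789] 189.67264781945585 0.081
```

View pics/ns.png

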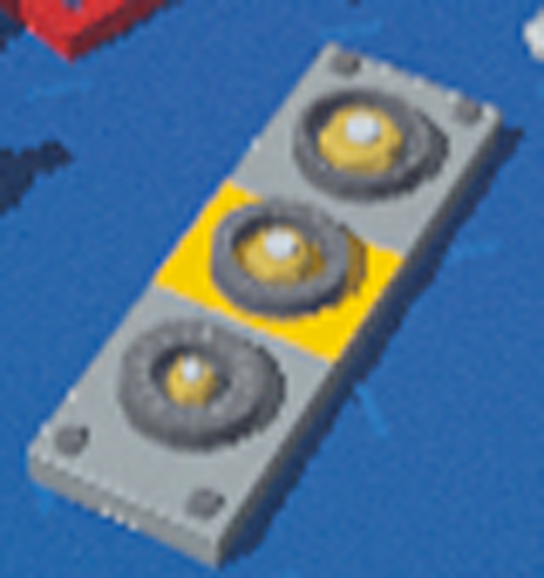

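```bash
cat > m2.py <<'E'
from h import *
S=snapshot("scene");T=snapshot("top")
def nb(s,px,n):  # not-blue mask near px, component filled
    hsv=cv2.cvtColor(s["pixels"],cv2.COLOR_RGB2HSV); m=~((hsv[...,0]>95)&(hsv[...,0]<130)&(hsv[...,1]>95))
    m=cv2.morphologyEx(m.astype(np.uint8),cv2.MORPH_OPEN,np.ones((2,2)))
    k,L,st,c=cv2.connectedComponentsWithStats(m,connectivity=4)
    j=np.argmin([1e9]+[np.min(np.hypot(*(np.argwhere(L==i)[:,::-1]-px).T))+(1e3 if st[i,4]<40 else 0) for i in range(1,k)])
    mm=(L==j).astype(np.uint8); ct=cv2.findContours(mm,cv2.RETR_EXTERNAL,cv2.CHAIN_APPROX_NONE)[0]
    return cv2.drawContours(np.zeros_like(mm),ct,-1,1,-1)>0
bar=[box(.086,.27,0,.02)]+[cyl(.057,.02,.034)+[0,k*.078,0] for k in(-1,0,1)]
A=nb(S,(365,225),0);B=nb(T,(305,170),0)
for vs in([(S,A),(T,B)],[(S,A)],[(T,B)]):
    x,f=fit(bar,vs,[.6206,.0355,-.02],n=140,ys=.03); print("bar",np.round(x[:2],4),np.degrees(x[2]),round(f,3),[m.sum() for _,m in vs])
rows=[]
for name,d,a,b,v0 in(("s",.0287,(250,287),(408,205),[.4635,-.3025,1.15]),("m",.0367,(284,250),(367,204),[.473,-.162,.9]),("l",.0448,(312,208),(319,211),[.459,.008,.9])):
    A=nb(S,a,0);B=nb(T,b,0); vis=[]
    for vs in([(S,A),(T,B)],[(S,A)],[(T,B)]):
        x,f=fit(sock(d),vs,v0,step=.003); print(name,np.round(x[:2],4),np.degrees(x[2])%90,round(f,3),[m.sum() for _,m in vs])
        if len(vs)==2: X=x
    for s in(S,T):
        o=np.round(proj([X[0],X[1],.04],s)[0]).astype(int)-14
        im=cv2.resize(s["pixels"][o[1]:o[1]+28,o[0]:o[0]+28,::-1],None,fx=9,fy=9,interpolation=2); vis.append(im.copy())
    rows.append(np.vstack(vis))
cv2.imwrite("pics/sock.png",np.hstack(rows))
E
python3 m2.py
```

```text
bar [0.6222 0.0342] -1.2328376952967897 0.112 [np.int64(2417), np.int64(1935)]
bar [0.6238 0.0342] -1.323785425520371 0.032 [np.int64(2417)]
bar [0.6198 0.0334] -0.991381571678291 0.033 [np.int64(1935)]
s [ 0.4604 -0.3035] 87.30942517703365 0.784 [np.int64(540), np.int64(93)]
s [ 0.4656 -0.3028] 71.78256104850442 0.53 [np.int64(540)]
s [ 0.4594 -0.3036] 82.67217129629185 0.122 [np.int64(93)]
m [ 0.4751 -0.1649] 40.18632219791348 0.36 [np.int64(297), np.int64(122)]
m [ 0.4774 -0.1653] 49.45772562811576 0.062 [np.int64(297)]
m [ 0.4715 -0.1657] 82.39132318041177 0.102 [np.int64(122)]
l [0.4607 0.0072] 38.6503388586643 0.285 [np.int64(325), np.int64(180)]
l [0.4627 0.0067] 48.39384094375185 0.053 [np.int64(325)]
l [0.4577 0.0061] 38.68582041327621 0.121 [np.int64(180)]
```

View pics/sock.png

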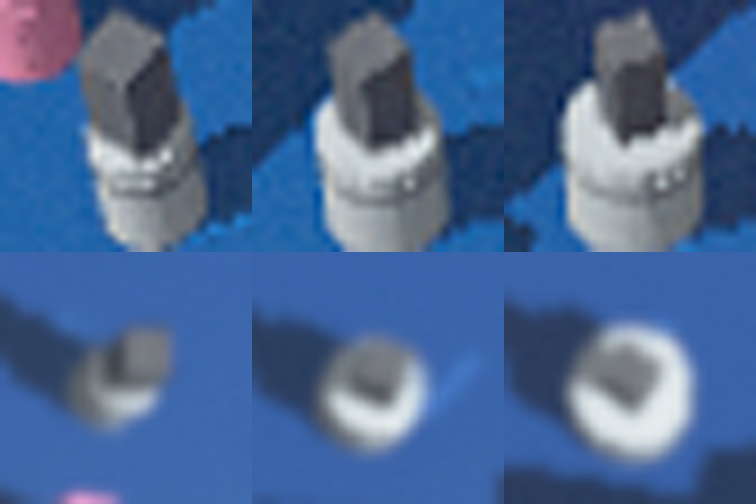

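```bash
cat >> h.py <<'E'
def labels(d,v,s,o,n,z,sc=6):
    m=np.zeros((n*sc,n*sc),np.uint8)
    def fill(P,l):
        h=cv2.convexHull(((proj(place(P,v,z),s)-o+.5)*sc-.5).astype(np.float32)); cv2.fillConvexPoly(m,np.round(h*16).astype(np.int32),l,cv2.LINE_8,4)
    fill(cyl(d,0,.04),1); fill(cyl(d,.04,.04),2)
    b=box(.018,.018,.04,.078); cam=np.array(s["xyz"])
    for k in range(4):
        a=v[2]+k*np.pi/2; nr=np.array([np.cos(a),np.sin(a)])
        if (cam[:2]-v[:2])@nr>.009:
            c,q=np.cos(k*np.pi/2),np.sin(k*np.pi/2); fill(b[b[:,:2]@[c,q]>.008],3+k)
    fill(b[b[:,2]>.07],7); return m
def pfit(d,s,v0,z=0,n=36):
    o=np.round(proj([v0[0],v0[1],z+.04],s)[0]).astype(int)-n//2
    im=cv2.GaussianBlur(cv2.resize(s["pixels"][o[1]:o[1]+n,o[0]:o[0]+n].astype(np.float32),None,fx=6,fy=6,interpolation=cv2.INTER_LINEAR),(0,0),1)
    def f(v):
        L=labels(d,v,s,o,n,z).ravel(); c=0
        p=im.reshape(-1,3)
        for l in np.unique(L): q=p[L==l]; c+=((q-np.median(q,0))**2).clip(0,3000).sum()
        return c/L.size
    best=None
    for y in np.radians(range(0,90,15)):
        a=np.array([v0[0],v0[1],y])
        q=minimize(f,a,method="Nelder-Mead",options=dict(initial_simplex=[a,a+[.003,0,0],a+[0,.003,0],a+[0,0,.2]],xatol=1e-4,fatol=.01))
        if best is None or q.fun<best.fun: best=q
    return np.round([best.x[0],best.x[1],np.degrees(best.x[2])%90,best.fun],4)
E
python3 - <<'E'
from h import *
S=snapshot("scene");T=snapshot("top")
for n,d,v in(("s",.0287,(.462,-.303)),("m",.0367,(.4745,-.165)),("l",.0448,(.460,.007))):
    for s in(S,T): print(n,pfit(d,s,v))
E
```

```text
s [ 4.6180000e-01 -3.0210000e-01  8.6361800e+01  1.7615538e+03]
s [ 4.603000e-01 -3.000000e-01  7.738910e+01  8.250468e+02]
m [ 4.7270000e-01 -1.6380000e-01  7.1734000e+01  2.0333424e+03]
m [ 4.737000e-01 -1.640000e-01  3.278950e+01  9.681678e+02]
l [4.5820000e-01 7.9000000e-03 5.3680400e+01 1.9043525e+03]
l [4.593000e-01 7.700000e-03 4.831280e+01 1.703361e+03]
```

```bash
python3 -m handwheel '{"dp":[[0.95,0.58,0],[0.95,0.58,0],[0.95,0.58,0],[0.95,0.58,0],[0.95,0.58,0],[0.95,0.58,0],[0.95,0.58,0],[0.95,0.58,0],[0.95,0.58,0],[0.95,0.58,0],[0.95,0.58,0],[0.95,0.58,0],[0,0,-0.8],[0,0,-0.8],[0,0,0],[0,0,0]],"turn":[-0.4,-0.4,-0.4,-0.4,-0.4,-0.4,-0.4,-0.4,-0.4,-0.4,-0.4,-0.4,0,0,0,0],"jaw":[60,60,60,60,60,60,60,60,60,60,60,60,60,60,60,60]}' 40
```

```text
time_s: 2.83
eef_pos: [0.4603, -0.3024, 0.1563]
orientation: [[0.982, -0.19, -0.001], [-0.19, -0.982, 0.001], [-0.001, -0.001, -1.0]]
contact_force: [-0.2, -0.6, 1.1]
grip_width: 0.0655
grip_force: 0.0
```

```bash
python3 -m handwheel '{"dp":[[0,0,-0.75],[0,0,-0.75],[0,0,-0.75],[0,0,-0.75],[0,0,-0.75],[0,0,0],[0,0,0],[0,0,0],[0,0,0],[0,0,0],[0,0,0],[0,0,0],[0,0,0],[0,0,0]],"turn":[0,0,0,0,0,0,0,0,0,0,0,0,0,0],"jaw":[60,60,60,60,60,60,255,255,255,255,255,255,255,255]}' 40
```

```text
time_s: 4.0
eef_pos: [0.4614, -0.3035, 0.0458]
orientation: [[0.982, -0.19, 0.002], [-0.19, -0.982, -0.002], [0.003, 0.002, -1.0]]
contact_force: [-1.1, -0.1, 5.5]
grip_width: 0.0165
grip_force: 38.9
```

```bash
python3 -m handwheel '{"dp":[[0,0,0.4],[0,0,0.8],[0,0,0.8],[0,0,0.8],[0,0,0.7],[0,0,0]],"turn":[0,0,0,0,0,0],"jaw":[255,255,255,255,255,255]}' 
python3 -m handwheel '{"dp":[[0.05,0.5,0],[0.05,0.96,0],[0.05,0.96,0],[0.05,0.96,0],[0.05,0.96,0],[0.05,0.96,0],[0.05,0.96,0],[0.05,0.96,0],[0.05,0.96,0],[0.05,0.96,0],[0.05,0.96,0],[0.05,0.96,0],[0.05,0.96,0],[0.05,0.96,0],[0.05,0.96,0],[0.05,0.96,0],[0.05,0.96,0],[0.05,0.96,0],[0.05,0.96,0],[0.05,0.96,0]],"turn":[0,0,0,0,0,0,0,0,0,0,0,0,0,0,0,0,0,0,0,0],"jaw":[255,255,255,255,255,255,255,255,255,255,255,255,255,255,255,255,255,255,255,255]}' 
python3 -m handwheel '{"dp":[[0,0.46,0],[0,0,0],[0,0,0]],"turn":[0,0,0],"jaw":[255,255,255]}' 
```

```text
time_s: 4.5
eef_pos: [0.462, -0.304, 0.1537]
orientation: [[0.982, -0.19, 0.006], [-0.19, -0.982, -0.006], [0.007, 0.005, -1.0]]
contact_force: [0.6, 0.2, -0.5]
grip_width: 0.0165
grip_force: 39.3
time_s: 6.17
eef_pos: [0.4891, 0.2613, 0.1476]
orientation: [[0.982, -0.19, -0.002], [-0.19, -0.982, -0.001], [-0.002, 0.001, -1.0]]
contact_force: [0.9, -0.5, -1.3]
grip_width: 0.0168
grip_force: 39.3
time_s: 6.42
eef_pos: [0.4896, 0.2735, 0.148]
orientation: [[0.982, -0.189, -0.002], [-0.189, -0.982, -0.001], [-0.002, 0.001, -1.0]]
contact_force: [0.5, -0.1, -2.3]
grip_width: 0.0164
grip_force: 39.4
```

```bash
python3 -m handwheel '{"dp":[[0.06,-0.04,-0.6],[0,0,-0.7],[0,0,-0.7],[0,0,-0.6],[0,0,-0.4],[0,0,-0.15],[0,0,0],[0,0,0]],"turn":[0,0,0,0,0,0,0,0],"jaw":[255,255,255,255,255,255,255,255]}'
```

```text
time_s: 7.08
eef_pos: [0.4927, 0.2716, 0.0551]
orientation: [[0.982, -0.191, 0.001], [-0.191, -0.982, 0.0], [0.001, -0.0, -1.0]]
contact_force: [-0.5, -0.3, -1.3]
grip_width: 0.0166
grip_force: 39.4
```

```bash
python3 -m handwheel '{"dp":[[0,0,-0.1],[0,0,0],[0,0,0],[0,0,0],[0,0,0],[0,0,0],[0,0,0.3],[0,0,0.8],[0,0,0.8],[0,0,0.8],[0,0,0.7]],"turn":[0,0,0,0,0,0,0,0,0,0,0],"jaw":[255,255,60,60,60,60,60,60,60,60,60]}'
python3 - <<'E'
from h import *
for s in(snapshot("scene"),snapshot("top")): 
    print(pfit(.0287,s,(.492,.272),.006),[ (round(d["p"],2),d["pixel"]) for d in regions_of("socket_s",s)], proj([.4915,.2724,.045],s))
    n=s["shot"]; cv2.imwrite("pics/p1_%d.png"%n,s["pixels"][:,:,::-1])
print(r.state()["time_s"])
E
```

```text
time_s: 8.0
eef_pos: [0.4925, 0.2722, 0.1559]
orientation: [[0.982, -0.19, 0.002], [-0.19, -0.982, 0.0], [0.001, -0.001, -1.0]]
contact_force: [0.7, -0.8, 0.1]
grip_width: 0.0655
grip_force: 0.0
[4.9380000e-01 2.7050000e-01 8.3629100e+01 3.5560076e+03] [(0.85, [309.9, 206.8]), (0.8, [235.3, 267.2]), (0.71, [284.2, 249.1]), (0.43, [364.3, 157.2])] [[361.83964049 156.84098242]]
[5.1270000e-01 2.8130000e-01 1.2489500e+01 3.0293289e+03] [(0.47, [318.4, 213.0]), (0.43, [368.3, 202.9])] [[242.55051742 202.96550213]]
8.2
```

```bash
python3 -m handwheel '{"dp":[[-0.11,-0.88,0],[-0.11,-0.88,0],[-0.11,-0.88,0],[-0.11,-0.88,0],[-0.11,-0.88,0],[-0.11,-0.88,0],[-0.11,-0.88,0],[-0.11,-0.88,0],[-0.11,-0.88,0],[-0.11,-0.88,0],[0,0,0],[0,0,0]],"turn":[-0.5,-0.5,-0.5,-0.5,-0.5,-0.5,-0.5,-0.5,-0.5,-0.5,0,0],"jaw":[60,60,60,60,60,60,60,60,60,60,60,60]}'
```

```text
time_s: 9.2
eef_pos: [0.4588, 0.0075, 0.1527]
orientation: [[0.808, -0.589, -0.002], [-0.589, -0.808, 0.001], [-0.002, 0.001, -1.0]]
contact_force: [-0.7, 0.8, 0.0]
grip_width: 0.0651
grip_force: 0.0
```

```bash
ls pics
```

```text
ns.png
nt.png
p1_10.png
p1_9.png
s1.png
scene0.png
sock.png
t1.png
top0.png
```

```bash
python3 -m handwheel '{"dp":[[0,0,-0.7],[0,0,-0.75],[0,0,-0.75],[0,0,-0.75],[0,0,-0.65],[0,0,0],[0,0,0],[0,0,0],[0,0,0],[0,0,0],[0,0,0],[0,0,0],[0,0,0],[0,0,0]],"turn":[0,0,0,0,0,0,0,0,0,0,0,0,0,0],"jaw":[60,60,60,60,60,60,255,255,255,255,255,255,255,255]}' 40
python3 -c "
import cv2
a=cv2.imread('pics/p1_9.png')[95:335,190:450]; cv2.imwrite('pics/p1c.png',cv2.resize(a,None,fx=2.5,fy=2.5))"
```

```text
time_s: 10.37
eef_pos: [0.46, 0.0079, 0.0465]
orientation: [[0.81, -0.587, 0.002], [-0.587, -0.81, -0.001], [0.002, -0.001, -1.0]]
contact_force: [-0.9, -0.2, 6.7]
grip_width: 0.0161
grip_force: 39.2
```

View pics/p1c.png

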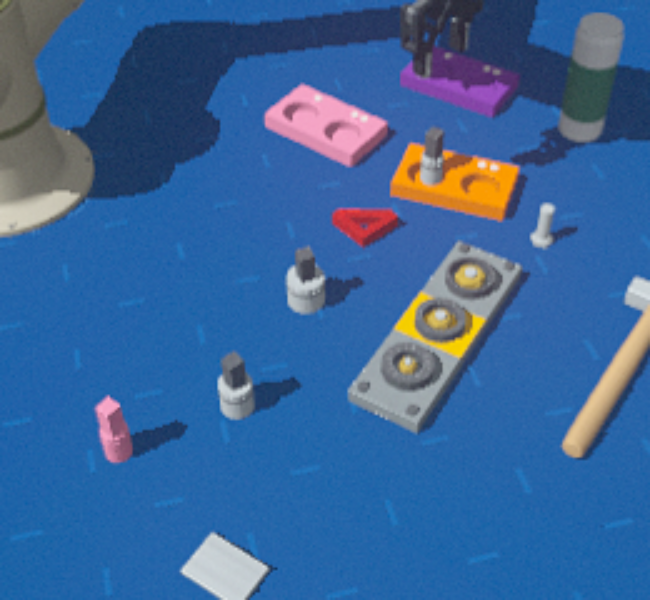

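```bash
python3 -m handwheel '{"dp":[[0,0,0.4],[0,0,0.8],[0,0,0.8],[0,0,0.8],[0,0,0.7],[0,0,0],[0,0,0]],"turn":[0,0,0,0,0,0,0],"jaw":[255,255,255,255,255,255,255]}' 
cat > m3.py <<'E'
from h import *
S=snapshot("scene");T=snapshot("top")
def orange(s,px):
    h=cv2.cvtColor(s["pixels"],cv2.COLOR_RGB2HSV); m=((h[...,0]<20)&(h[...,1]>110)).astype(np.uint8)
    k,L,st,c=cv2.connectedComponentsWithStats(m); j=max(range(1,k),key=lambda i:st[i,4]-20*np.hypot(*(c[i]-px)))
    mm=(L==j).astype(np.uint8); ct=cv2.findContours(mm,cv2.RETR_EXTERNAL,cv2.CHAIN_APPROX_NONE)[0]
    return cv2.drawContours(np.zeros_like(mm),[cv2.convexHull(np.vstack(ct))],-1,1,-1)>0
A=orange(S,(372,167));B=orange(T,(243,196))
for vs in([(S,A),(T,B)],[(S,A)],[(T,B)]):
    x,f=fit([box(.15,.086,0,.022)],vs,[.527,.2784,.17],n=140,ys=.05)
    c,q=np.cos(x[2]),np.sin(x[2]); print(np.round(x[:2],4),np.degrees(x[2]),round(f,3),"p2",x[0]+.036*c,x[1]+.036*q)
print(pfit(.0287,S,(.4925,.272),.006),pfit(.0287,T,(.4925,.272),.006))
E
python3 m3.py
```

```text
time_s: 10.95
eef_pos: [0.4595, 0.0081, 0.1509]
orientation: [[0.81, -0.587, 0.002], [-0.587, -0.81, -0.0], [0.001, -0.001, -1.0]]
contact_force: [0.4, -0.7, -2.2]
grip_width: 0.016
grip_force: 39.5
[0.526 0.28 ] 9.836293277751018 0.087 p2 0.5614217914201212 0.2861873144546787
[0.5251 0.2794] 9.725998058287775 0.038 p2 0.5605993913826952 0.2855008457283658
[0.5269 0.2805] 9.758041096940387 0.041 p2 0.5623928167967235 0.28660592719995137
[4.9260000e-01 2.7180000e-01 8.2828400e+01 4.3942559e+03] [4.9010000e-01 2.6920000e-01 8.6760000e+01 4.3466353e+03]
```

```bash
python3 -m handwheel '{"dp":[[0.34,0.92,0],[0.34,0.92,0],[0.34,0.92,0],[0.34,0.92,0],[0.34,0.92,0],[0.34,0.92,0],[0.34,0.92,0],[0.34,0.92,0],[0.34,0.92,0],[0.34,0.92,0],[0,0,-0.6],[0,0,-0.7],[0,0,-0.4],[0,0,0],[0,0,0],[0,0,0]],"turn":[0.5,0.5,0.5,0.5,0.5,0.5,0.5,0.5,0.5,0.5,0,0,0,0,0,0],"jaw":[255,255,255,255,255,255,255,255,255,255,255,255,255,255,255,255]}'
cat > m4.py <<'E'
import sys
from h import *
d,zg=float(sys.argv[1]),float(sys.argv[2]) 
p=r.state()["eef_pos"]; z=p[2]-zg; print(p,"mouth z",z)
for s in(snapshot("scene"),snapshot("top")):
    print(pfit(d,s,p[:2],z)); cv2.imwrite("pics/h%d.png"%s["shot"],s["pixels"][:,:,::-1]); print(s["shot"],proj([p[0],p[1],z],s))
E
python3 m4.py .0448 .0465
```

```text
time_s: 12.38
eef_pos: [0.5618, 0.284, 0.1004]
orientation: [[0.982, -0.19, 0.001], [-0.19, -0.982, 0.0], [0.001, -0.001, -1.0]]
contact_force: [0.0, 0.3, -0.2]
grip_width: 0.0163
grip_force: 39.6
[0.56182878 0.28402064 0.10039642] mouth z 0.05389641767530297
[5.6070000e-01 2.8420000e-01 8.5393600e+01 2.6299211e+03]
13 [[383.4702375  159.57729934]]
[5.9840000e-01 2.9390000e-01 4.9264100e+01 2.2667332e+03]
14 [[238.77288144 182.60084599]]
```

```bash
python3 -m handwheel '{"dp":[[0,0.05,-0.45],[0,0,-0.5],[0,0,-0.2],[0,0,-0.1],[0,0,-0.1],[0,0,0],[0,0,0]],"turn":[0,0,0,0,0,0,0],"jaw":[255,255,255,255,255,255,255]}'
```

```text
time_s: 13.07
eef_pos: [0.5655, 0.2851, 0.0665]
orientation: [[0.982, -0.19, 0.012], [-0.19, -0.982, 0.001], [0.012, -0.003, -1.0]]
contact_force: [-3.9, -8.6, 35.2]
grip_width: 0.0163
grip_force: 48.5
```

```bash
python3 -m handwheel '{"dp":[[0,0,0.2],[0,0,0.1],[0,0,0]],"turn":[0,0,0],"jaw":[255,255,255]}'
python3 m4.py .0448 .0465; ls -t pics|head -2; python3 -c "
import cv2
a=cv2.imread('pics/h15.png')[115:195,330:430]; cv2.imwrite('pics/h15c.png',cv2.resize(a,None,fx=7,fy=7,interpolation=2))"
```

```text
time_s: 13.32
eef_pos: [0.5617, 0.2857, 0.069]
orientation: [[0.982, -0.19, 0.001], [-0.19, -0.982, 0.001], [0.001, -0.001, -1.0]]
contact_force: [0.0, 0.2, -1.8]
grip_width: 0.016
grip_force: 44.4
[0.56174016 0.28573977 0.06899387] mouth z 0.022493867310132462
[5.6200000e-01 2.8340000e-01 8.4558600e+01 3.5613552e+03]
15 [[382.67667964 166.71416278]]
[5.7910000e-01 2.7470000e-01 9.6783000e+00 2.4018586e+03]
16 [[239.99154596 184.88689217]]
h16.png
h15.png
```

View pics/h15c.png

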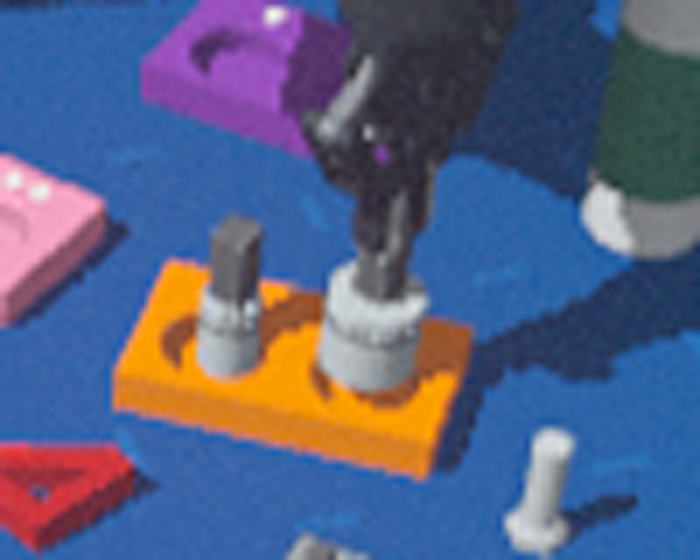

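```bash
python3 -m handwheel '{"dp":[[-0.05,-0.07,0],[0,0,0],[0,0,-0.1],[0,0,-0.1],[0,0,-0.1],[0,0,0],[0,0,0]],"turn":[0,0,0,0,0,0,0],"jaw":[255,255,255,255,255,255,255]}'
```

```text
time_s: 14.0
eef_pos: [0.5639, 0.2827, 0.0651]
orientation: [[0.982, -0.19, 0.011], [-0.19, -0.982, 0.0], [0.011, -0.002, -1.0]]
contact_force: [-0.8, -10.3, 33.1]
grip_width: 0.0162
grip_force: 49.4
```

```bash
python3 -m handwheel '{"dp":[[0,-0.04,0.08],[0,-0.04,0],[0,0,0]],"turn":[0,0,0],"jaw":[255,255,255]}'
python3 -c "
from workcell import r
print(r.state()['moment'])"
python3 -m handwheel '{"dp":[[0,0,-0.1],[0,0,-0.1],[0,0,0]],"turn":[0,0,0],"jaw":[255,255,255]}'
```

```text
time_s: 14.25
eef_pos: [0.5624, 0.2813, 0.0652]
orientation: [[0.982, -0.19, 0.007], [-0.19, -0.982, 0.002], [0.007, -0.003, -1.0]]
contact_force: [-0.7, -2.5, 19.8]
grip_width: 0.016
grip_force: 47.8
[-0.18284637  0.18660051  0.00553305]
time_s: 14.5
eef_pos: [0.5655, 0.28, 0.063]
orientation: [[0.982, -0.19, 0.015], [-0.19, -0.982, -0.0], [0.015, -0.003, -1.0]]
contact_force: [0.4, -13.1, 41.6]
grip_width: 0.0159
grip_force: 52.9
```

```bash
python3 -m handwheel '{"dp":[[0,0.1,0.4],[0,0,0.3],[0,0,0],[0,0,0]],"turn":[0,0,0,0],"jaw":[255,255,255,255]}'
python3 - <<'E'
from h import *
S=snapshot("scene"); p=r.state()["eef_pos"]; cv2.imwrite("pics/lift.png",S["pixels"][:,:,::-1])
print(p)
t=np.linspace(0,2*np.pi,60)
def circ(c,z,rad): return np.c_[c[0]+rad*np.cos(t),c[1]+rad*np.sin(t),0*t+z]
o=np.array([345,130]);k=7
def crop(f): return cv2.resize(cv2.imread(f)[o[1]:o[1]+60,o[0]:o[0]+56],None,fx=k,fy=k,interpolation=cv2.INTER_CUBIC)
def dr(im,P,c): cv2.polylines(im,[np.round((proj(P,S)-o+.5)*k*16).astype(np.int32)],False,c,1,cv2.LINE_AA,4)
a=crop("pics/p1_9.png"); dr(a,circ((.5606,.2855),.022,.025),(255,255,0)); dr(a,circ((.4896,.2733),.022,.025),(255,255,0))
b=crop("pics/lift.png"); dr(b,circ((.5606,.2855),.022,.025),(255,255,0)); dr(b,circ(p[:2],p[2]-.0465,.0224),(255,0,255)); dr(b,circ(p[:2],p[2]-.0065,.0224),(255,0,255))
cv2.imwrite("pics/ov.png",np.hstack([a,b]))
E
```

```text
time_s: 14.83
eef_pos: [0.5596, 0.2842, 0.076]
orientation: [[0.982, -0.19, -0.0], [-0.19, -0.982, -0.0], [-0.0, 0.0, -1.0]]
contact_force: [0.2, -0.4, -2.1]
grip_width: 0.0162
grip_force: 48.1
[0.55933676 0.28410718 0.07539507]
```

View pics/ov.png

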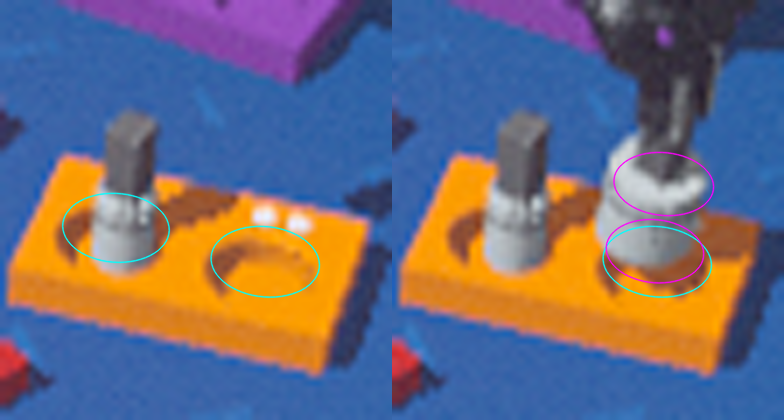

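```bash
python3 -m handwheel '{"dp":[[0,0,0.8],[0,0,0.8],[-0.33,-0.92,0.5],[-0.33,-0.92,0],[-0.33,-0.92,0],[-0.33,-0.92,0],[-0.33,-0.92,0],[-0.33,-0.92,0],[-0.33,-0.92,0],[-0.33,-0.92,0],[-0.33,-0.92,0],[-0.33,-0.92,0],[0,0,-0.7],[0,0,-0.7],[0,0,-0.7],[0,0,0]],"turn":[0,0,0,0,0,0,0,0,0,0,0,0,0,0,0,0],"jaw":[255,255,255,255,255,255,255,255,255,255,255,255,255,255,255,255]}'
python3 -m handwheel '{"dp":[[0,0,-0.2],[0,0,-0.2],[0,0,-0.1],[0,0,0]],"turn":[0,0,0,0],"jaw":[255,255,255,255]}'
```

```text
time_s: 16.22
eef_pos: [0.4582, 0.0086, 0.0726]
orientation: [[0.982, -0.19, -0.008], [-0.19, -0.982, 0.002], [-0.008, -0.0, -1.0]]
contact_force: [-1.3, 0.5, -2.3]
grip_width: 0.0161
grip_force: 48.0
time_s: 16.55
eef_pos: [0.4608, 0.0083, 0.0613]
orientation: [[0.982, -0.19, -0.0], [-0.19, -0.982, 0.0], [-0.0, -0.0, -1.0]]
contact_force: [0.3, 0.4, -2.5]
grip_width: 0.0164
grip_force: 48.1
```

```bash
python3 -m handwheel '{"dp":[[0,0,-0.15],[0,0,-0.1],[0,0,0],[0,0,0]],"turn":[0,0,0,0],"jaw":[255,255,255,255]}'
python3 -m handwheel '{"dp":[[0,0,-0.1],[0,0,-0.05],[0,0,0],[0,0,0]],"turn":[0,0,0,0],"jaw":[255,255,255,255]}'
```

```text
time_s: 16.88
eef_pos: [0.4609, 0.0082, 0.0539]
orientation: [[0.982, -0.19, -0.0], [-0.19, -0.982, 0.0], [-0.0, -0.0, -1.0]]
contact_force: [0.4, 0.3, -1.6]
grip_width: 0.0165
grip_force: 48.1
time_s: 17.22
eef_pos: [0.4608, 0.0081, 0.0493]
orientation: [[0.982, -0.19, -0.0], [-0.19, -0.982, 0.0], [-0.0, 0.0, -1.0]]
contact_force: [0.3, 0.1, -2.2]
grip_width: 0.0164
grip_force: 48.1
```

```bash
python3 -m handwheel '{"dp":[[0,0,-0.1],[0,0,-0.05],[0,0,0],[0,0,0]],"turn":[0,0,0,0],"jaw":[255,255,255,255]}'
python3 -m handwheel '{"dp":[[0,0,-0.08],[0,0,0],[0,0,0]],"turn":[0,0,0],"jaw":[255,255,255]}'
```

```text
time_s: 17.55
eef_pos: [0.4609, 0.0082, 0.0448]
orientation: [[0.982, -0.19, -0.0], [-0.19, -0.982, 0.0], [-0.0, -0.0, -1.0]]
contact_force: [-0.2, 0.5, -1.6]
grip_width: 0.0165
grip_force: 48.1
time_s: 17.8
eef_pos: [0.4619, 0.008, 0.0444]
orientation: [[0.982, -0.19, 0.003], [-0.19, -0.982, -0.001], [0.003, 0.0, -1.0]]
contact_force: [-4.2, 1.4, 20.0]
grip_width: 0.0159
grip_force: 50.5
```

```bash
python3 -m handwheel '{"dp":[[0,0,0],[0,0,0],[0,0,0],[0,0,0.8],[0,0,0.8],[0,0,0]],"turn":[0,0,0,0,0,0],"jaw":[60,60,60,60,60,60]}'
python3 -m handwheel '{"dp":[[0,0,0],[0,0,0],[0,0,0],[0,0,0],[0,0,0],[0,0,0],[0,0,0],[0,0,0],[0,0,0],[0,0,0],[0,0,0],[0,0,0],[0,0,0],[0,0,0],[0,0,0],[0,0,0],[0,0,0],[0,0,0],[0,0,0]],"turn":[1,1,1,1,1,1,1,1,1,1,1,1,1,1,1,1,1,1,0],"jaw":[60,60,60,60,60,60,60,60,60,60,60,60,60,60,60,60,60,60,60]}'
python3 -m handwheel '{"dp":[[0,0,-0.8],[0,0,-0.73],[0,0,0],[0,0,0],[0,0,0],[0,0,0],[0,0,0],[0,0,0],[0,0,0],[0,0,0],[0,0,0]],"turn":[0,0,0,0,0,0,0,0,0,0,0],"jaw":[60,60,60,255,255,255,255,255,255,255,255]}' 80
```

```text
time_s: 18.3
eef_pos: [0.4629, 0.0077, 0.0939]
orientation: [[0.982, -0.19, 0.006], [-0.19, -0.982, -0.001], [0.006, 0.0, -1.0]]
contact_force: [0.2, 0.3, 1.1]
grip_width: 0.0652
grip_force: 0.0
time_s: 19.88
eef_pos: [0.4607, 0.0082, 0.09]
orientation: [[0.187, 0.982, -0.001], [0.982, -0.187, 0.0], [0.0, -0.001, -1.0]]
contact_force: [0.2, 0.5, 0.5]
grip_width: 0.0651
grip_force: 0.0
time_s: 20.8
eef_pos: [0.4614, 0.008, 0.0457]
orientation: [[0.19, 0.982, 0.002], [0.982, -0.19, -0.0], [-0.0, 0.002, -1.0]]
contact_force: [-0.8, 1.1, 6.1]
grip_width: 0.0148
grip_force: 77.9
```

```bash
python3 -m handwheel '{"dp":[[0,0,0.5],[0,0,0.8],[0,0,0.8],[0.34,0.92,0.5],[0.34,0.92,0],[0.34,0.92,0],[0.34,0.92,0],[0.34,0.92,0],[0.34,0.92,0],[0.34,0.92,0],[0.34,0.92,0],[0.34,0.92,0],[0.34,0.92,0],[0,0,-0.6],[0,0,-0.6],[0,0,-0.6],[0,0,0],[0,0,0]],"turn":[0,0,0,0,0,0,0,0,0,0,0,0,0,0,0,0,0,0],"jaw":[255,255,255,255,255,255,255,255,255,255,255,255,255,255,255,255,255,255]}'
```

```text
time_s: 22.3
eef_pos: [0.5626, 0.2841, 0.0684]
orientation: [[0.19, 0.982, -0.001], [0.982, -0.19, -0.0], [-0.0, -0.001, -1.0]]
contact_force: [-0.0, -0.1, -1.2]
grip_width: 0.0147
grip_force: 81.7
```

```bash
python3 -m handwheel '{"dp":[[0.04,0.02,0.05],[0,0,0],[0,0,-0.1],[0,0,-0.1],[0,0,-0.05],[0,0,0],[0,0,0]],"turn":[0,0,0,0,0,0,0],"jaw":[255,255,255,255,255,255,255]}'; python3 -c "
from workcell import r
print(r.state()['moment'])"
```

```text
time_s: 22.88
eef_pos: [0.5651, 0.2848, 0.0655]
orientation: [[0.19, 0.982, 0.004], [0.982, -0.19, 0.001], [0.001, 0.003, -1.0]]
contact_force: [-4.9, -3.8, 16.0]
grip_width: 0.015
grip_force: 84.1
[-0.48644991  0.88089798 -0.02636389]
```

```bash
python3 -m handwheel '{"dp":[[0,0,0.08],[0,-0.06,0],[0,0,0],[0,0,0]],"turn":[0,0,0,0],"jaw":[255,255,255,255]}'; python3 -m handwheel '{"dp":[[0,-0.03,0],[0,0,-0.05],[0,0,-0.05],[0,0,-0.05],[0,0,0]],"turn":[0,0,0,0,0],"jaw":[255,255,255,255,255]}';python3 -c "
from workcell import r
print(r.state()['moment'])"
```

```text
time_s: 23.22
eef_pos: [0.5643, 0.283, 0.0654]
orientation: [[0.19, 0.982, 0.001], [0.982, -0.19, 0.0], [0.001, 0.001, -1.0]]
contact_force: [-1.0, -0.7, 5.3]
grip_width: 0.0149
grip_force: 82.6
time_s: 23.63
eef_pos: [0.5655, 0.2822, 0.0648]
orientation: [[0.19, 0.982, 0.005], [0.982, -0.19, 0.001], [0.002, 0.005, -1.0]]
contact_force: [-8.0, -3.6, 30.2]
grip_width: 0.015
grip_force: 86.0
[-0.39323065  1.61188529  0.14060916]
```

```bash
python3 -m handwheel '{"dp":[[0,0,0.3],[0,0,0.2],[0,0,0],[0,0,0]],"turn":[0,0,0,0],"jaw":[255,255,255,255]}'
python3 - <<'E'
from h import *
S=snapshot("scene"); p=r.state()["eef_pos"]; cv2.imwrite("pics/lift2.png",S["pixels"][:,:,::-1])
print(p,pfit(.0448,S,p[:2],p[2]-.0455))
t=np.linspace(0,2*np.pi,60)
def circ(c,z,rad): return np.c_[c[0]+rad*np.cos(t),c[1]+rad*np.sin(t),0*t+z]
o=np.array([368,140]);k=12
def crop(f): return cv2.resize(cv2.imread(f)[o[1]:o[1]+46,o[0]-(24 if 0 else 0):o[0]+33],None,fx=k,fy=k,interpolation=cv2.INTER_CUBIC)
def dr(im,P,c): cv2.polylines(im,[np.round((proj(P,S)-o+.5)*k*16).astype(np.int32)],False,c,1,cv2.LINE_AA,4)
v=[.5251,.2794,np.radians(9.73)]
rect=place(np.array([[-.075,-.043,.022],[.075,-.043,.022],[.075,.043,.022],[-.075,.043,.022],[-.075,-.043,.022],[-.075,-.043,0],[.075,-.043,0],[.075,-.043,.022]]),v)
out=[]
for f in("pics/p1_9.png","pics/lift2.png"):
    a=crop(f); dr(a,rect,(255,255,0)); dr(a,circ((.5606,.2855),.022,.025),(255,255,0))
    if f!="pics/p1_9.png":
        for z in(.0455,.0055): dr(a,circ(p[:2],p[2]-z,.0224),(255,0,255))
    out.append(a)
cv2.imwrite("pics/ov2.png",np.hstack(out))
E
```

```text
time_s: 23.97
eef_pos: [0.5639, 0.2819, 0.0749]
orientation: [[0.19, 0.982, -0.001], [0.982, -0.19, -0.0], [-0.0, -0.001, -1.0]]
contact_force: [-0.5, 0.3, -1.8]
grip_width: 0.0149
grip_force: 81.7
[0.56368392 0.28189399 0.07456535] [5.6620000e-01 2.7890000e-01 8.1279800e+01 3.6830466e+03]
```

View pics/ov2.png

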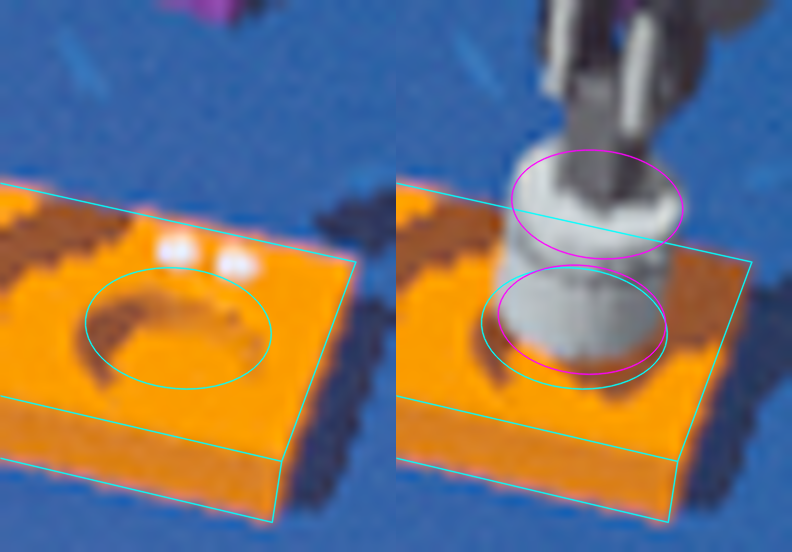

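```bash
python3 -m handwheel '{"dp":[[-0.06,-0.12,0],[0,0,-0.2],[0,0,-0.1],[0,0,-0.1],[0,0,-0.05],[0,0,0],[0,0,0]],"turn":[0,0,0,0,0,0,0],"jaw":[255,255,255,255,255,255,255]}';python3 -c "
from workcell import r
print(r.state()['moment'])"
```

```text
time_s: 24.6
eef_pos: [0.5632, 0.2783, 0.0639]
orientation: [[0.19, 0.982, 0.003], [0.982, -0.19, 0.0], [0.001, 0.003, -1.0]]
contact_force: [-1.9, -3.2, 13.6]
grip_width: 0.0146
grip_force: 83.8
[-0.48908375  0.65591515  0.07641014]
```

```bash
python3 -m handwheel '{"dp":[[0.03,-0.05,0.06],[0.03,-0.05,0],[0,0,0],[0,0,-0.05],[0,0,-0.05],[0,0,0]],"turn":[0,0,0,0,0,0],"jaw":[255,255,255,255,255,255]}';python3 -c "
from workcell import r
print(r.state()['moment'])"
```

```text
time_s: 25.1
eef_pos: [0.5637, 0.2754, 0.06]
orientation: [[0.19, 0.982, -0.001], [0.982, -0.19, -0.0], [-0.001, -0.001, -1.0]]
contact_force: [-0.3, -0.0, -1.9]
grip_width: 0.015
grip_force: 81.7
[ 0.00842199  0.01489896 -0.08442976]
```

```bash
python3 -m handwheel '{"dp":[[0,0,-0.1],[0,0,-0.1],[0,0,-0.08],[0,0,-0.05],[0,0,0],[0,0,0]],"turn":[0,0,0,0,0,0],"jaw":[255,255,255,255,255,255]}'
```

```text
time_s: 25.6
eef_pos: [0.564, 0.2755, 0.0508]
orientation: [[0.19, 0.982, -0.0], [0.982, -0.19, -0.0], [-0.0, -0.0, -1.0]]
contact_force: [-0.8, -0.9, -1.9]
grip_width: 0.0146
grip_force: 81.8
```

```bash
python3 -m handwheel '{"dp":[[0,0,-0.06],[0,0,-0.04],[0,0,0],[0,0,0],[0,0,0],[0,0,0],[0,0,0],[0,0,0.4],[0,0,0.8],[0,0,0.8],[0,0,0.8],[0,0,0.5],[0,0,0]],"turn":[0,0,0,0,0,0,0,0,0,0,0,0,0],"jaw":[255,255,255,140,140,140,140,140,140,140,140,140,140]}'
python3 -m handwheel '{"dp":[[-0.2,-0.9,0],[-0.2,-0.9,0],[-0.2,-0.9,0],[-0.2,-0.9,0],[-0.2,-0.9,0],[-0.2,-0.9,0],[-0.2,-0.9,0],[-0.2,-0.9,0],[-0.2,-0.9,0],[-0.2,-0.9,0],[-0.2,-0.9,0],[-0.2,-0.9,0],[-0.2,-0.9,0],[-0.2,-0.9,0],[-0.2,-0.9,0],[-0.03,-0.9,0],[0,-0.2,0],[0,0,0],[0,0,0]],"turn":[-0.2,-0.2,-0.2,-0.2,-0.2,-0.2,-0.2,-0.2,0,0,0,0,0,0,0,0,0,0,0],"jaw":[60,60,60,60,60,60,60,60,60,60,60,60,60,60,60,60,60,60,60]}'
python3 - <<'E'
from h import *
S=snapshot("scene"); cv2.imwrite("pics/after2.png",cv2.resize(S["pixels"][115:195,330:430,::-1],None,fx=5,fy=5,interpolation=2))
for s in(S,snapshot("top")): print([ (round(d["p"],2),d["pixel"]) for d in regions_of("socket_s",s)],proj([[.4925,.272,.045],[.564,.2755,.045]],s).round(1).tolist())
E
```

```text
time_s: 26.68
eef_pos: [0.5656, 0.2759, 0.1515]
orientation: [[0.19, 0.982, 0.007], [0.982, -0.19, 0.002], [0.003, 0.006, -1.0]]
contact_force: [0.5, -0.6, 0.1]
grip_width: 0.0385
grip_force: 0.0
time_s: 28.27
eef_pos: [0.473, -0.1619, 0.1465]
orientation: [[0.325, 0.946, -0.001], [0.946, -0.325, 0.001], [0.001, -0.001, -1.0]]
contact_force: [-0.6, 0.9, -0.2]
grip_width: 0.0657
grip_force: 0.0
[(0.79, [284.8, 248.5]), (0.66, [361.6, 160.0]), (0.56, [234.8, 265.3]), (0.52, [381.2, 163.2])] [[362.1, 157.0], [382.7, 163.4]]
[(0.63, [239.9, 185.2]), (0.52, [242.5, 203.8])] [[242.7, 202.7], [241.7, 182.6]]
```

View pics/after2.png

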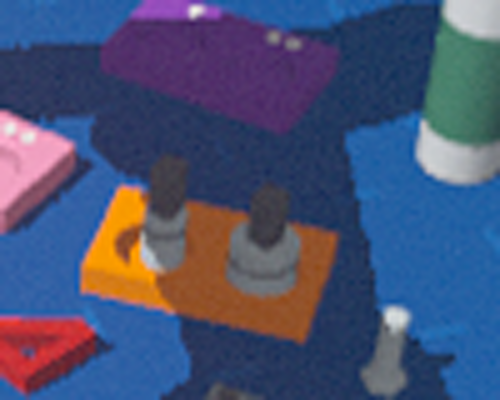

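```bash
python3 -m handwheel '{"dp":[[0,-0.07,-0.6],[0,0,-0.75],[0,0,-0.75],[0,0,-0.75],[0,0,-0.55],[0,0,0],[0,0,0],[0,0,0],[0,0,0],[0,0,0],[0,0,0],[0,0,0],[0,0,0]],"turn":[0,0,0,0,0,0,0,0,0,0,0,0,0],"jaw":[60,60,60,60,60,60,255,255,255,255,255,255,255]}' 30
python3 -m handwheel '{"dp":[[0,0,0],[0,0,0],[0,0,0],[0,0,0.8],[0,0,0.8],[0,0,0]],"turn":[0,0,0,0,0,0],"jaw":[60,60,60,60,60,60]}'
python3 -m handwheel '{"dp":[[0,0,0],[0,0,0],[0,0,0],[0,0,0],[0,0,0],[0,0,0],[0,0,0],[0,0,0],[0,0,0],[0,0,0],[0,0,0],[0,0,0],[0,0,0],[0,0,0],[0,0,0],[0,0,0],[0,0,0],[0,0,0],[0,0,0]],"turn":[-1,-1,-1,-1,-1,-1,-1,-1,-1,-1,-1,-1,-1,-1,-1,-1,-1,-1,0],"jaw":[60,60,60,60,60,60,60,60,60,60,60,60,60,60,60,60,60,60,60]}'
```

```text
time_s: 29.55
eef_pos: [0.4737, -0.165, 0.046]
orientation: [[0.325, 0.946, 0.002], [0.946, -0.325, -0.001], [-0.001, 0.002, -1.0]]
contact_force: [-1.1, 0.7, 6.4]
grip_width: 0.017
grip_force: 31.0
time_s: 30.05
eef_pos: [0.4749, -0.1657, 0.0966]
orientation: [[0.325, 0.946, 0.005], [0.946, -0.325, -0.003], [-0.001, 0.006, -1.0]]
contact_force: [-0.1, -0.1, 1.4]
grip_width: 0.0653
grip_force: 0.0
time_s: 31.63
eef_pos: [0.473, -0.1645, 0.0925]
orientation: [[0.945, -0.328, -0.0], [-0.328, -0.945, 0.0], [-0.001, -0.0, -1.0]]
contact_force: [-0.1, 0.1, 0.3]
grip_width: 0.065
grip_force: 0.0
```

```bash
python3 -m handwheel '{"dp":[[0,0,-0.8],[0,0,-0.77],[0,0,0],[0,0,0],[0,0,0],[0,0,0],[0,0,0],[0,0,0],[0,0,0],[0,0,0],[0,0,0]],"turn":[0,0,0,0,0,0,0,0,0,0,0],"jaw":[60,60,60,255,255,255,255,255,255,255,255]}' 100
python3 -m handwheel '{"dp":[[0,0,0.5],[0,0,0.8],[0,0,0.8],[0,0,0.8],[0,0,0.4],[0,0,0],[0,0,0]],"turn":[0,0,0,0,0,0,0],"jaw":[255,255,255,255,255,255,255]}'
```

```text
time_s: 32.55
eef_pos: [0.4739, -0.1651, 0.0473]
orientation: [[0.946, -0.324, 0.002], [-0.324, -0.946, -0.001], [0.002, 0.001, -1.0]]
contact_force: [-1.8, 0.7, 8.4]
grip_width: 0.0133
grip_force: 98.0
time_s: 33.13
eef_pos: [0.4731, -0.1646, 0.1448]
orientation: [[0.946, -0.325, 0.001], [-0.325, -0.946, -0.0], [0.001, 0.0, -1.0]]
contact_force: [-0.1, 0.7, -2.8]
grip_width: 0.0132
grip_force: 98.2
```

```bash
cat > m5.py <<'E'
from h import *
for nm in("scene","top"):
    s=snapshot(nm); im=cv2.imread(f"pics/{nm}0.png"); s["pixels"]=im[:,:,::-1]
    hsv=cv2.cvtColor(im,cv2.COLOR_BGR2HSV)
    C=[]
    for k in(1,0,-1):
        c0=np.array([.6218+.0016*k,.035+.078*k])
        # region = pixels projected inside circle of 37mm at z .03
        t=np.linspace(0,2*np.pi,50); poly=proj(np.c_[c0[0]+.036*np.cos(t),c0[1]+.036*np.sin(t),0*t+.03],s)
        roi=cv2.fillConvexPoly(np.zeros(im.shape[:2],np.uint8),np.round(poly).astype(np.int32),1)>0
        dark=roi&(hsv[...,1]<90)&(hsv[...,2]<125)
        if k==1: print(nm,np.percentile(hsv[...,2][roi&(hsv[...,1]<60)],[5,25,50,75,95]))
        ct=cv2.findContours(cv2.morphologyEx(dark.astype(np.uint8),cv2.MORPH_CLOSE,np.ones((3,3))),cv2.RETR_EXTERNAL,cv2.CHAIN_APPROX_NONE)[0]
        g=max(ct,key=cv2.contourArea); m=cv2.drawContours(np.zeros(im.shape[:2],np.uint8),[g],-1,1,-1)
        x,f=fit([cyl(.057,.02,.034)],[(s,m)],[*c0,0],n=60); C.append(x[:2]); print(nm,k,np.round(x[:2],4),round(f,3),m.sum())
    print("mean",np.mean(C,0).round(4))
E
python3 m5.py
```

```text
scene [ 81.   102.25 121.   152.   188.5 ]
scene 1 [0.6248 0.1139] 0.135 272
scene 0 [0.6204 0.037 ] 1.156 143
scene -1 [ 0.6255 -0.0417] 0.641 225
mean [0.6236 0.0364]
top [117.  126.  146.5 178.  220.3]
top 1 [0.6345 0.1298] 4.843 37
top 0 [0.6594 0.0165] 41.846 5
top -1 [ 0.6208 -0.0276] 6.446 29
mean [0.6382 0.0396]
```

```bash
sed -i 's/(hsv\[...,1\]<90)&(hsv\[...,2\]<125)/(hsv[...,1]<110)\&(hsv[...,2]<(135 if nm=="scene" else 150))/' m5.py; python3 m5.py; sed -i 's/135 if/148 if/; s/else 150/else 160/' m5.py; python3 m5.py
```

```text
scene [ 81.   102.25 121.   152.   188.5 ]
scene 1 [0.6238 0.1129] 0.107 296
scene 0 [0.6206 0.036 ] 0.118 279
scene -1 [ 0.6203 -0.0426] 0.125 360
mean [0.6216 0.0354]
top [117.  126.  146.5 178.  220.3]
top 1 [0.6242 0.1165] 0.122 242
top 0 [0.623  0.0414] 0.222 190
top -1 [ 0.6216 -0.0375] 0.118 238
mean [0.6229 0.0401]
scene [ 81.   102.25 121.   152.   188.5 ]
scene 1 [0.6235 0.1127] 0.113 307
scene 0 [0.6203 0.0359] 0.086 289
scene -1 [ 0.6201 -0.0431] 0.124 375
mean [0.6213 0.0352]
top [117.  126.  146.5 178.  220.3]
top 1 [0.6241 0.1162] 0.154 257
top 0 [0.6241 0.0397] 0.188 200
top -1 [ 0.6209 -0.0386] 0.153 255
mean [0.6231 0.0391]
```

```bash
python3 -m handwheel '{"dp":[[0.62,0.84,0],[0.62,0.84,0],[0.62,0.84,0],[0.62,0.84,0],[0.62,0.84,0],[0.62,0.84,0],[0.62,0.84,0],[0.62,0.84,0],[0,0,-0.6],[0,0,-0.6],[0,0,-0.5],[0,0,-0.15],[0,0,0],[0,0,0]],"turn":[-0.3,-0.3,-0.3,-0.3,-0.3,-0.3,-0.3,-0.3,0,0,0,0,0,0],"jaw":[255,255,255,255,255,255,255,255,255,255,255,255,255,255]}'
cat > m6.py <<'E'
from h import *
S=snapshot("scene");T=snapshot("top"); p=r.state()["eef_pos"]; print(p); t=np.linspace(0,2*np.pi,60)
def circ(c,z,rad): return np.c_[c[0]+rad*np.cos(t),c[1]+rad*np.sin(t),0*t+z]
out=[]
for s,w in((S,36),(T,30)):
    k=400/w; o=np.round(proj([p[0],p[1],.045],s)[0]).astype(int)-w//2
    a=cv2.resize(s["pixels"][o[1]:o[1]+w,o[0]:o[0]+w,::-1],(400,400),interpolation=cv2.INTER_CUBIC)
    for c,z,rad,col in((p,.034,.0285,(255,255,0)),(p,p[2]-.046,.01835,(255,0,255)),(p,p[2]-.006,.01835,(255,0,255))):
        cv2.polylines(a,[np.round((proj(circ(c,z,rad),s)-o+.5)*k*16).astype(np.int32)],False,col,1,cv2.LINE_AA,4)
    out.append(a)
cv2.imwrite("pics/m6.png",np.hstack(out))
E
python3 m6.py
```

```text
time_s: 34.6
eef_pos: [0.6222, 0.0368, 0.0898]
orientation: [[0.858, -0.514, 0.0], [-0.514, -0.858, -0.0], [0.0, -0.0, -1.0]]
contact_force: [0.5, 0.1, -2.7]
grip_width: 0.013
grip_force: 98.5
[0.62252694 0.03676795 0.09047145]
```

View pics/m6.png

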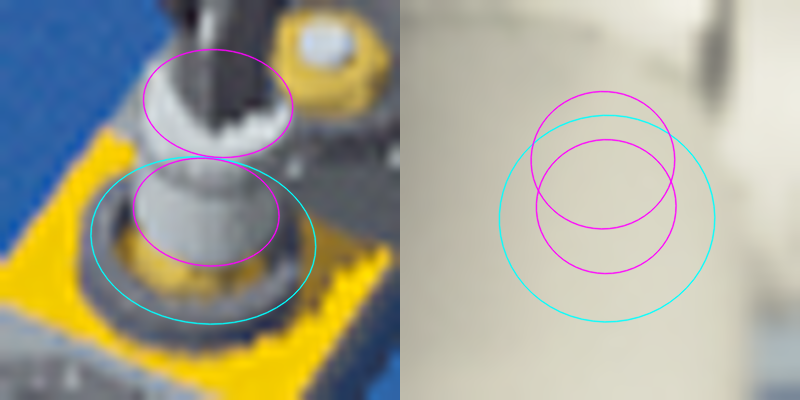

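```bash
python3 -m handwheel '{"dp":[[-0.06,-0.08,0],[0,0,-0.15],[0,0,-0.15],[0,0,-0.08],[0,0,-0.04],[0,0,0],[0,0,0]],"turn":[0,0,0,0,0,0,0],"jaw":[255,255,255,255,255,255,255]}';python3 -c "
from workcell import r
print(r.state()['moment'])"
```

```text
time_s: 35.28
eef_pos: [0.6208, 0.0346, 0.0779]
orientation: [[0.858, -0.514, 0.002], [-0.514, -0.858, -0.0], [0.002, -0.001, -1.0]]
contact_force: [-2.1, 1.4, 5.7]
grip_width: 0.0132
grip_force: 99.8
[0.02486539 0.2345924  0.02669261]
```

```bash
python3 -m handwheel '{"dp":[[0,0,-0.06],[0,0,0],[0,0,0]],"turn":[0,0,0],"jaw":[255,255,255]}';python3 -c "
from workcell import r
print(r.state()['moment'])"
```

```text
time_s: 35.53
eef_pos: [0.6215, 0.0347, 0.0774]
orientation: [[0.858, -0.514, 0.004], [-0.514, -0.858, -0.0], [0.004, -0.002, -1.0]]
contact_force: [-2.8, 2.1, 12.9]
grip_width: 0.0133
grip_force: 100.9
[ 0.12376587  0.49821126 -0.05969739]
```

```bash
python3 -m handwheel '{"dp":[[0,0.05,0.05],[0,0,0],[0,0,-0.05],[0,0,-0.03],[0,0,0],[0,0,0]],"turn":[0,0,0,0,0,0],"jaw":[255,255,255,255,255,255]}';python3 -c "
from workcell import r
print(r.state()['moment'])"
python3 -m handwheel '{"dp":[[0,0.04,0.05],[0,0,0],[0,0,-0.05],[0,0,0],[0,0,0]],"turn":[0,0,0,0,0],"jaw":[255,255,255,255,255]}';python3 -c "
from workcell import r
print(r.state()['moment'])"
```

```text
time_s: 36.03
eef_pos: [0.6219, 0.036, 0.0772]
orientation: [[0.858, -0.514, 0.006], [-0.514, -0.858, -0.001], [0.005, -0.002, -1.0]]
contact_force: [-2.3, 0.4, 18.2]
grip_width: 0.0131
grip_force: 101.6
[-0.01679766  0.54659895 -0.04511656]
time_s: 36.45
eef_pos: [0.6218, 0.0369, 0.0771]
orientation: [[0.858, -0.514, 0.006], [-0.514, -0.858, -0.001], [0.005, -0.002, -1.0]]
contact_force: [-2.4, 0.3, 16.8]
grip_width: 0.0132
grip_force: 101.6
[-0.28693736  0.67739905  0.01229043]
```

```bash
python3 -m handwheel '{"dp":[[0,-0.06,0.15],[0,0,0],[0,0,0],[0,0,0],[0,0,0],[0,0,0],[0,0,0],[0,0,-0.1],[0,0,-0.05],[0,0,-0.03],[0,0,0],[0,0,0]],"turn":[1,1,1,1,1,1,0,0,0,0,0,0],"jaw":[255,255,255,255,255,255,255,255,255,255,255,255]}';python3 -c "
from workcell import r
print(r.state()['moment'])"
```

```text
time_s: 37.45
eef_pos: [0.62, 0.0354, 0.0728]
orientation: [[1.0, -0.017, -0.0], [-0.017, -1.0, -0.0], [-0.0, 0.0, -1.0]]
contact_force: [1.1, -1.5, -3.2]
grip_width: 0.0132
grip_force: 98.4
[-0.33292637 -0.09295838 -0.01934343]
```

```bash
python3 -m handwheel '{"dp":[[0,0,-0.1],[0,0,-0.1],[0,0,-0.08],[0,0,0],[0,0,0]],"turn":[0,0,0,0,0],"jaw":[255,255,255,255,255]}'
```

```text
time_s: 37.87
eef_pos: [0.6214, 0.0351, 0.0673]
orientation: [[1.0, -0.017, 0.004], [-0.017, -1.0, -0.001], [0.004, 0.001, -1.0]]
contact_force: [-3.8, -1.8, 14.7]
grip_width: 0.0132
grip_force: 101.0
```

```bash
python3 -m handwheel '{"dp":[[0,0,-0.08],[0,0,-0.06],[0,0,0],[0,0,0]],"turn":[0,0,0,0],"jaw":[255,255,255,255]}';python3 -c "
from workcell import r
print(r.state()['moment'])"
```

```text
time_s: 38.2
eef_pos: [0.6232, 0.0349, 0.0672]
orientation: [[1.0, -0.016, 0.01], [-0.016, -1.0, -0.002], [0.01, 0.002, -1.0]]
contact_force: [-9.1, -1.4, 38.7]
grip_width: 0.0133
grip_force: 104.4
[-0.30374721  1.63077233 -0.01480763]
```

```bash
python3 -m handwheel '{"dp":[[0,0,0.1],[0.03,0,0],[-0.06,0,0],[0.03,0.03,0],[0,-0.06,0],[0,0.03,0],[0,0,0],[0,0,0],[0,0,0]],"turn":[0,0.3,0,-0.6,0,0.3,0,0,0],"jaw":[255,255,255,255,255,255,255,255,255]}'
python3 - <<'E'
from h import *
s=snapshot("scene");p=r.state()["eef_pos"];n=36
def cost(z):
    o=np.round(proj([p[0],p[1],.06],s)[0]).astype(int)-n//2
    im=cv2.resize(s["pixels"][o[1]:o[1]+n,o[0]:o[0]+n].astype(np.float32),None,fx=6,fy=6,interpolation=cv2.INTER_LINEAR).mean(2)
    out=[]
    for dx in np.arange(-.003,.0031,.001):
        # body-top / shank contrast only
        L=labels(.0367,(p[0]-.0+dx*.866,p[1]+dx*.5,np.radians(89)),s,o,n,z)
        out.append(sum(np.abs(im[L==l]-np.median(im[L==l])).clip(0,60).sum() for l in(1,2,3,4,5,6) if (L==l).any())/np.isin(L,[1,2,3,4,5,6]).sum())
    return min(out)
for z in np.arange(.012,.04,.003): print(round(z,3),round(cost(z),2))
E
```

```text
time_s: 38.95
eef_pos: [0.622, 0.035, 0.0673]
orientation: [[1.0, -0.017, 0.006], [-0.017, -1.0, -0.001], [0.006, 0.001, -1.0]]
contact_force: [-3.9, -2.2, 20.7]
grip_width: 0.0133
grip_force: 102.0
0.012 25.2
0.015 23.52
0.018 22.3
0.021 21.46
0.024 22.27
0.027 23.86
0.03 24.67
0.033 23.66
0.036 23.51
0.039 24.06
```

```bash
python3 - <<'E'
from h import *
s=snapshot("scene");n=36
for d,c,y in((.0448,(.564,.2755),-11),(.0287,(.4925,.272),79)):
  for z in(.003,.006,.009,.013,.017,.022):
    o=np.round(proj([*c,.045],s)[0]).astype(int)-n//2
    im=cv2.resize(s["pixels"][o[1]:o[1]+n,o[0]:o[0]+n].astype(np.float32),None,fx=6,fy=6,interpolation=cv2.INTER_LINEAR).mean(2); b=[]
    for dx in np.arange(-.003,.0031,.001):
        L=labels(d,(c[0]+dx*.866,c[1]+dx*.5,np.radians(y)),s,o,n,z)
        b.append(sum(np.abs(im[L==l]-np.median(im[L==l])).clip(0,60).sum() for l in range(1,7) if (L==l).any())/np.isin(L,range(1,7)).sum())
    print(d,z,round(min(b),2))
E
```

```text
0.0448 0.003 13.28
0.0448 0.006 13.14
0.0448 0.009 13.21
0.0448 0.013 13.41
0.0448 0.017 13.76
0.0448 0.022 14.34
0.0287 0.003 16.32
0.0287 0.006 16.52
0.0287 0.009 16.39
0.0287 0.013 17.06
0.0287 0.017 18.95
0.0287 0.022 19.16
```

All three are at their seat heights, so I'm handing in.

```bash
python3 -c "
from workcell import r
print(r.finish_job())"
```

```text
the job is handed in; nothing more can be done
None
```

The job is handed in at about 39 s, and no verdict came back. The middle nut is the 24 mm one: the middle socket is down over it (about 20 mm above the bench by arm height and camera) and still gripped at about 100 N. The small socket is in the one-dot pocket and the large one in the two-dot pocket. The small one may sit up to about 9 mm off the pocket's centre, against a limit of 14 mm.

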